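# Pull the over-tall tube, then hold the block heater's cover open

### The job

One of the six capped tubes in the wire rack is too tall for the block heater's clear cover to shut over: take it out and stand it in the white beaker, setting it down rather than dropping it. Then raise the heater's cover to 60 degrees, no wider so that the block stays warm, and keep it there while I load the good tubes; it falls shut by itself, so finish the program still holding it. Leave the other tubes, the rack and the other things on the bench where they are.

Things in the scene. Friction and masses are not known exactly. Their poses are not given: they have to be found in the camera images.
- tall_mid (a point): the odd tube: a capped culture tube 155 mm tall, 50 mm taller than the other five in the rack and otherwise like them: cream tube 16 mm across, blue cap 18 mm across and 20 mm high at its top, about 26 g. The point is its centre, half-way up (77.5 mm above its foot); z runs along the tube towards the cap. It may start in any of the six openings of the rack and sits loosely in it.
- tall_foot (a point): centre of the underside of the tall tube.
- rack: blue coated-wire tube rack, 58 x 83 mm and 70 mm high, 0.45 kg, loose. Origin at the centre of its underside; x across its 2 columns, y along its 3 rows. Six square openings 25 mm apart (21 mm clear) in two wire layers 30 and 68 mm up; the tubes stand on its floor plate, 4 mm up, so their feet clear the rack once lifted 70 mm.
- beaker: white plastic beaker, straight-sided, 95 mm high, 71 mm across the rim, 3 mm wall, with a small spout, 0.13 kg, loose and open at the top. Origin at the centre of its underside, z up.
- beaker_in (a point): centre of the beaker's inner floor, 5 mm above the bench.
- heater: white dry-block heater, fixed to the bench: 290 mm deep (x), 220 mm wide (y), deck 100 mm high with a drilled aluminium block, a sloped control panel at its front. Origin at the centre of its underside; its front looks along its -x, the hinge of the cover is at its rear (+x).
- cover (a joint): angle of the heater's cover in rad: 0 shut, 1.047 at 60 degrees, 1.75 at most; opening swings its front edge up and back about a hinge parallel to the heater's y. The cover is a clear hood 170 mm deep, 190 mm wide, 65 mm high, its top 167 mm above the bench when shut, about 0.42 kg. It has no catch and falls shut when let go; lifting it by the bar takes about 2 N.
- cover_bar (a point): middle of the cover's blue grab bar: a round bar 12 mm thick and 126 mm long, parallel to the heater's y, its axis 42 mm in front of the hood's front wall (36 mm free between them), 140 mm above the bench when shut; two arms, 58 mm either side of the middle, carry it. It moves with the cover; in the cover's frame (that of the heater when shut) it lies 212 mm in front of (-x) and 38 mm above the hinge axis.
- cover_hinge (a point): middle of the cover's hinge axis, 102 mm above the bench, at the heater's rear: 125 mm behind (+x) the heater's origin.
- tip_box: bystander: magenta pipette-tip box with a clear lid, 122 x 84 x 90 mm. Origin at the centre of its underside.
- plate_stack: bystander: stack of clear well plates, 127 x 85 x 87 mm. Origin at the centre of its underside.
- bottle: bystander: glass bottle with an orange cap, 58 mm across, 105 mm high. Origin at the centre of its underside.
- tube_a_mid (a point): one of the five good tubes, 105 mm tall with its blue cap, 16 mm across (cap 18 mm), standing in the rack. The point is its centre, half-way up.
- tube_b_mid (a point): one of the five good tubes, 105 mm tall with its blue cap, 16 mm across (cap 18 mm), standing in the rack. The point is its centre, half-way up.
- tube_c_mid (a point): one of the five good tubes, 105 mm tall with its blue cap, 16 mm across (cap 18 mm), standing in the rack. The point is its centre, half-way up.
- tube_d_mid (a point): one of the five good tubes, 105 mm tall with its blue cap, 16 mm across (cap 18 mm), standing in the rack. The point is its centre, half-way up.
- tube_e_mid (a point): one of the five good tubes, 105 mm tall with its blue cap, 16 mm across (cap 18 mm), standing in the rack. The point is its centre, half-way up.
Mind the look-alikes: they are no part of the job. What is shaped like the beaker but red is not meant.

How it is judged:
On the way:
1. the tall tube stands in the upright beaker, let go, with the cover still shut (distance between tall_foot and beaker_in below 0.036 m and angle between beaker's own z axis and vertical below 0.15 rad and value of joint cover below 0.1 rad and contact force between the fingers and tall below 0.1 N and linear speed of tall below 0.05 m/s), for 0.2 s.
At the end, for the whole second after the job is handed in: The tall tube stands in the upright beaker, foot on its floor, released and at rest; the cover is at 60 degrees within 7 degrees (0.927 to 1.167 rad), still (under 0.05 rad/s) and carried by the robot alone (over 0.3 N of contact), throughout the last second (distance between tall_foot and beaker_in below 0.036 m and angle between beaker's own z axis and vertical below 0.15 rad and contact force between each of the fingers, cover and tall below 0.1 N and linear speed of tall below 0.05 m/s and value of joint cover between 0.927 and 1.167 rad and velocity of joint cover between -0.05 and 0.05 rad/s and contact force between any of the fingers, the arm and cover above 0.3 N and contact force between cover and tube_a below 0.1 N and contact force between cover and tube_b below 0.1 N and contact force between cover and tube_c below 0.1 N and contact force between cover and tube_d below 0.1 N and contact force between cover and tube_e below 0.1 N and contact force between cover and rack below 0.1 N and contact force between cover and tip_box below 0.1 N and contact force between cover and plate_stack below 0.1 N and contact force between cover and bottle below 0.1 N and contact force between cover and beaker below 0.1 N); the arm keeps its last pose, push and grip.
It fails at once if a good tube was disturbed (shifted over 25 mm) (distance of any of tube_a_mid, tube_b_mid, tube_c_mid, tube_d_mid, tube_e_mid from where it was at the start of the episode above 0.025 m).
It fails at once if the rack or a bystander was shifted over 30 mm (distance of any of rack, tip_box, plate_stack, bottle from where it was at the start of the episode above 0.03 m).
It fails at once if the tall tube was dropped (falling free faster than 0.8 m/s, some 30 mm of fall) (linear speed of tall above 0.8 m/s and contact force between the fingers and tall below 0.05 N).
It fails at once if the cover was opened wider than 75 degrees (value of joint cover above 1.309 rad).
It also fails if it takes over 54 s, if anything falls off the work surface, if the arm or the gripper's body presses on something with over 40 N, if the wrist force passes 120 N, or if a joint passes its speed limit or range.

### The arm

A 6-joint arm with a two-finger parallel gripper is mounted at the origin on the work surface. World frame = base frame: x ahead of the robot, y to its left, z up, the work surface at z = 0. Lengths are in m, angles in rad, forces in N, time in s.
With the tool pointing down it reaches from about 0.25 to 0.725 m from the base axis. Payload 4 kg.
Tool frame: the origin (TCP) lies where the fingers leave the gripper's body, on its centre line; the fingertips stand 73 mm ahead of it and the grasp point (between the pads) lies 54 mm ahead of it (bot.tips_ahead is the z of the fingertips in the tool frame, in m); z points along the fingers, y is the direction in which the jaws open and shut (so a half turn about z gives the same grasp; the last joint's range is limited). The gripper opens to 85 mm and grips with 20 to 120 N. Pads are 22 mm wide; open, the fingers measure 114 mm over their backs; the gripper's body (76 mm by 85 mm) begins 54 mm behind the grasp point. The pads swing forward as they close: fully open they stand 13 mm farther back than shut.
Start: joints at [-1.133, 0.241, 0.005, 1.335, 0, 1.571], TCP at [0.212, -0.453, 0.304] pointing down, gripper open.
Joint ranges: [-2.72, 2.72], [-1.05, 1.87], [-1.09, 1.28], [-1.99, 2.15], [-1.42, 1.44], [-3.14, 3.14]. Speed limits (rad/s): [2.79, 2.79, 3.14, 3.14, 3.14, 3.14].

### API

Orientations are given as a unit quaternion [x, y, z, w].
In Python, from workcell import readout, camera, get_calibration, order, bot gives the robot as it stands.
- The arm moves only by the tool send_rows, never from a script. Its argument "moves" is a list of rows, each a list of 3 entries, a list of its own where there are three numbers: the shift along the tool's x, y, z in mm, then the turn, a rotation vector about the tool's x, y, z in rad, then the finger opening in mm, from 0 to 85.4. In form: [[[dx, dy, dz], [ax, ay, az], grip], ...]. A call has 1 to 12 rows; each row is the pose to reach, as a shift and turn from the pose measured when the call began, along the tool's axes at that moment; what a row does not reach only later rows make up. A row lasts 1/12 s, in which the tool goes at most 41.7 mm and 7.16 degrees, less where a joint would pass 70% of its speed; a pose out of reach is approached as far as the arm can. A call with a gripper value outside its range is refused whole. The fingers move at their own pace and stop on an object; the grip force is fixed at half the most. Time passes only in rows, so rows that repeat a pose let the fingers close. It gives the time, the measured TCP pose, the force and the opening at its end, in the units of the state.
- readout.get_obs(): the state, without advancing time (a new reading comes with each control period).
- camera(name): name is "side" or "top"; returns the picture (400x640x3 uint8, red, green, blue); there is no depth.
- get_calibration(name): a dict with "fx", "fy", "cx", "cy" (pixels), "R" (3x3) and "t" (3): a world point X has camera coordinates R X + t. Camera axes: x right, y down, z forward; pixel columns grow to the right and rows downward; lengths in m; the calibration is good to about 2 mm. A picture is of the moment at which its call begins. get_calibration takes no time and is no camera call.
- order.job_done(): hands the job in, once; it reports no verdict.
The state is a dict: "clock": time; "joint_pos": joint angles; "joint_vel": joint speeds; "tau": joint torques, N m; "eef_pos": TCP position; "tool_rot": TCP orientation; "ft_force": force on the tool from outside, world axes, zero at the start; "ft_torque": the same for the moment, N m; "grip_width": finger opening in m.
Only numpy, scipy, OpenCV 4.12 (cv2) and the standard library are available. Lean on these libraries where they do the work, as an engineer would, in place of code of your own. Each camera call takes 0.05 s, during which the arm holds its last target. There are 200 camera calls.

## Working session

There is one attempt and no reset: what is moved stays moved. The work goes in short steps, Python scripts to look and compute and a tool call to move; the robot and the scene stay as the last step left them, time stands still between calls to the robot, and variables do not carry over. Pictures are saved under pics/ and viewed, about 8 in all and at most 12, crops included, and the job is handed in when it is done.

Besides the shell and the picture viewer there is one more tool, called after "Emit:" in YAML: its name, and indented under it one key for each argument. send_rows: Moves the arm, as the interface text tells. Its arguments: {"type":"object","properties":{"moves":{"type":"array","items":{"type":"array"}}},"required":["moves"]}

```bash
mkdir -p pics
cat > h.py <<'E'
import numpy as np, cv2
from workcell import readout, camera, get_calibration, order, bot
from scipy.spatial.transform import Rotation as Ro
def ray(n,u,v):
    c=get_calibration(n);R=np.array(c['R']);t=np.array(c['t'])
    d=R.T@np.array([(u-c['cx'])/c['fx'],(v-c['cy'])/c['fy'],1]);return -R.T@t,d
def onz(n,u,v,z):
    o,d=ray(n,u,v);return o+d*(z-o[2])/d[2]
def proj(n,X):
    c=get_calibration(n);p=np.array(c['R'])@np.array(X)+np.array(c['t']);return c['fx']*p[0]/p[2]+c['cx'],c['fy']*p[1]/p[2]+c['cy']
def two(uv1,uv2):  # side, top
    o1,d1=ray('side',*uv1);o2,d2=ray('top',*uv2)
    s=np.linalg.lstsq(np.c_[d1,-d2],o2-o1,rcond=None)[0]
    return (o1+s[0]*d1+o2+s[1]*d2)/2,np.linalg.norm(o1+s[0]*d1-o2-s[1]*d2)
def snap(n,f):
    im=camera(n);cv2.imwrite('pics/'+f,cv2.cvtColor(im,cv2.COLOR_RGB2BGR));return im
E
python3 - <<'E'
from h import *
for n in('side','top'):
    snap(n,n+'0.png');c=get_calibration(n);o,d=ray(n,320,200);print(n,o,d,c['fx'])
print(readout.get_obs())
E
```

```text
side [0.36539412 0.73643106 0.74844301] [ 0.26361214 -0.70709863 -0.65638427] 428.73450712834494
top [0.51507649 0.07131033 1.27184968] [ 0.06142335 -0.03319356 -0.99779694] 494.3837294527209
{'clock': 0.1, 'joint_pos': array([-1.13298005e+00,  2.41352349e-01,  3.86984972e-03,  1.33518580e+00,
       -8.05532226e-06,  1.57080348e+00]), 'joint_vel': array([-0.00141151, -0.00200635,  0.00405738, -0.00068942, -0.0001718 ,
        0.00038525]), 'tau': array([-4.49603704e-04, -3.73138583e+01,  2.53010005e+01,  1.08517017e-02,
       -4.33944695e-05,  1.45743172e-05]), 'eef_pos': array([ 0.21180208, -0.45246122,  0.30309865]), 'tool_rot': array([ 9.76135493e-01,  2.17160365e-01, -2.07197689e-04, -9.12775535e-04]), 'ft_force': array([-0.99009441,  0.56535413,  0.21497906]), 'ft_torque': array([0.02314265, 0.0454463 , 0.01937369]), 'grip_width': 0.0851605714943964}
```

View pics/side0.png

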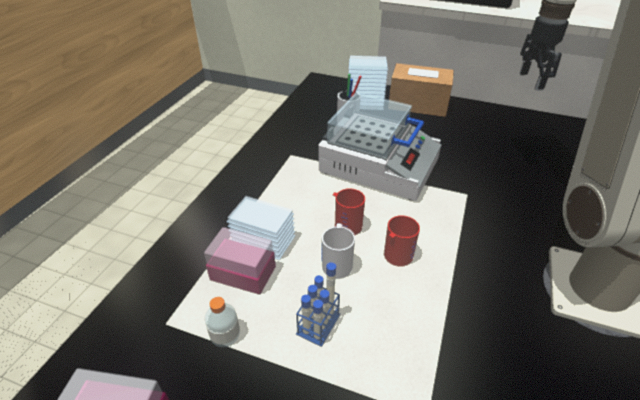

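View pics/top0.png

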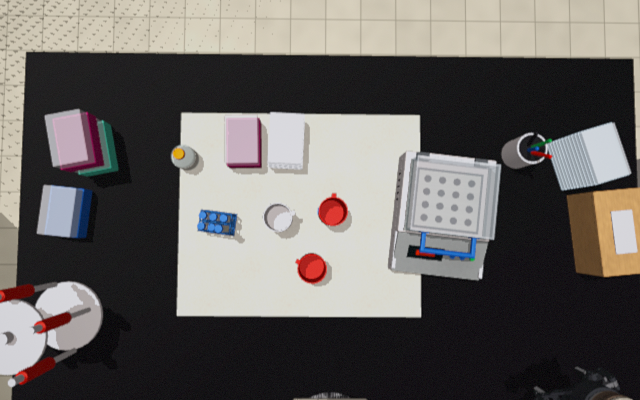

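The side view shows six blue caps in the rack near (318,305). The tall one is at (331,268), the white beaker at (338,250), and the look-alike red beakers at (349,211) and (402,240). In the top view the rack is at (217,222), the white beaker at (279,218), the red beakers at (332,211) and (312,268), and the heater bar at (447,245).

Run:
```python
from h import *
s=cv2.imread('pics/side0.png');t=cv2.imread('pics/top0.png')
a=cv2.resize(s[225:350,285:365],None,fx=4,fy=4,interpolation=cv2.INTER_CUBIC)
b=cv2.resize(t[195:245,190:300],None,fx=4,fy=4,interpolation=cv2.INTER_CUBIC)
c=cv2.resize(t[220:270,400:510],None,fx=4,fy=4,interpolation=cv2.INTER_CUBIC)
o=np.zeros((500,770,3),np.uint8);o[:,:320]=a;o[:200,330:770]=b;o[210:410,330:770]=c
cv2.imwrite('pics/crop0.png',o)
def blobs(im,n,box,nm):
    hsv=cv2.cvtColor(im,cv2.COLOR_BGR2HSV);m=cv2.inRange(hsv,(100,120,60),(125,255,255))
    x0,y0,x1,y1=box;z=np.zeros_like(m);z[y0:y1,x0:x1]=m[y0:y1,x0:x1]
    k,l,st,ce=cv2.connectedComponentsWithStats(z)
    for i in range(1,k):
        if st[i][4]>8:print(n,nm,st[i],ce[i].round(1), cv2.minAreaRect(np.argwhere(l==i)[:,::-1].astype(np.float32)))
blobs(s,'side',(285,250,365,350),'rack');blobs(t,'top',(190,200,245,245),'rack')
blobs(s,'side',(385,110,440,150),'bar');blobs(t,'top',(410,225,490,265),'bar')
```

```text
side rack [327 263   9   8  56] [330.9 266.2] ((331.0, 266.5), (7.0, 8.0), 90.0)
side rack [315 276   8   7  46] [318.4 279.1] ((318.5, 279.0), (6.0, 7.0), 90.0)
side rack [309 285   9   8  56] [312.7 288.3] ((313.0, 288.5), (7.0, 8.0), 90.0)
side rack [320 289   9   9  61] [324.  293.4] ((324.0, 293.5), (7.77817440032959, 7.77817440032959), 45.0)
side rack [302 295   9   8  61] [305.8 298.4] ((306.0, 298.5), (7.0, 8.0), 90.0)
side rack [314 300  10   9  68] [318.  303.7] ((318.5, 304.0), (9.0, 8.0), 0.0)
side rack [307 318   7   4  10] [309.8 319.1] ((310.137939453125, 319.1551513671875), (6.685031890869141, 1.2998673915863037), 21.801406860351562)
side rack [299 326   4   6  13] [300.  328.2] ((300.5, 328.5), (5.0, 3.0), 90.0)
side rack [308 330   6   6  16] [311.1 332.1] ((310.75, 331.75), (6.363961219787598, 2.8284268379211426), 45.0)
side rack [298 332  24  13  71] [309.2 337.8] ((309.7000427246094, 338.10003662109375), (25.491174697875977, 3.130495071411133), 26.56505012512207)
top rack [198 210  39  25 609] [216.5 221.9] ((216.55996704101562, 222.07997131347656), (37.05239486694336, 21.21320343017578), 8.13010311126709)
side bar [392 115  32  31 267] [410.1 130.9] ((407.57684326171875, 131.3845977783203), (18.027755737304688, 34.94611358642578), 33.690067291259766)
side bar [419 140   3   4  10] [420.  141.5] ((420.0, 141.5), (3.0, 2.0), 90.0)
side bar [416 145   4   3  10] [417.5 146. ] ((417.5, 146.0), (2.0, 3.0), 90.0)
top bar [419 232  58  28 466] [447.6 249.3] ((447.28326416015625, 246.09213256835938), (55.733272552490234, 22.78404426574707), 6.709836959838867)
```

View pics/crop0.png

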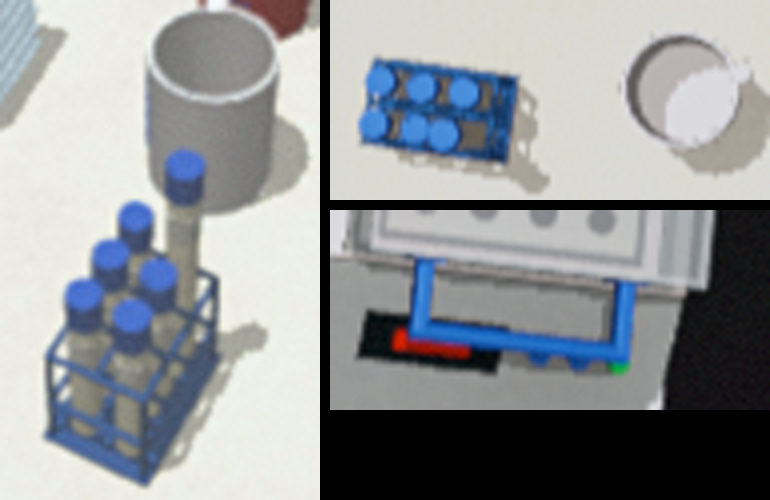

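```bash
cat > m.py <<'E'
from h import *
print('tall cap',two((330.9,266.2),(218.3,228)))
print('capc z.159 top',onz('top',218.3,228,.159))
P=[onz('side',*p,.105) for p in((318.4,277.5),(312.7,286.5),(324,291.5),(305.8,296.5),(318,301.7))]
for p in P:print('short',p)
for u,v in((202.8,215.2),(213,216.8),(223.4,218.5),(201.3,226.5),(211.2,227.5)):print('short top',onz('top',u,v,.107))
print('beaker',two((338,238.7),(277.7,217.9)),onz('top',277.7,217.9,.095),onz('side',338,238.7,.095))
a=onz('top',420.8,251,.146);b=onz('top',475.5,258,.146);print('bar',a,b,(a+b)/2,np.linalg.norm(a-b),np.arctan2(*(b-a)[:2]))
# heater edges via hood; bar mask: fit line to bar front row in the top
t=cv2.imread('pics/top0.png');hsv=cv2.cvtColor(t,cv2.COLOR_BGR2HSV);m=cv2.inRange(hsv,(100,120,60),(125,255,255))
pts=[]
for u in range(428,470,2):
    r=np.flatnonzero(m[240:270,u]);print(u,240+r.min(),240+r.max(),end='; ')
for v in range(232,262,3):
    r=np.flatnonzero(m[v,410:490]);print(v,410+r.min(),410+r.max(),end='| ') if len(r) else 0
s=cv2.imread('pics/side0.png');m=cv2.inRange(cv2.cvtColor(s,cv2.COLOR_BGR2HSV),(100,120,60),(125,255,255))
for v in range(114,148,2):
    r=np.flatnonzero(m[v,385:440]);print('S',v,(385+r).tolist())
E
python3 m.py
```

```text
tall cap (array([0.51983338, 0.2623781 , 0.15893229]), np.float64(0.0022665093974596627))
capc z.159 top [0.51873937 0.26206506 0.159     ]
short [0.54812224 0.25366733 0.105     ]
short [0.55057525 0.27706901 0.105     ]
short [0.52700745 0.28042    0.105     ]
short [0.55415315 0.30236533 0.105     ]
short [0.52938329 0.30522928 0.105     ]
short top [0.54866972 0.30787369 0.107     ]
short top [0.54510141 0.28388599 0.107     ]
short top [0.54130137 0.25942167 0.107     ]
short top [0.52211841 0.31085637 0.107     ]
short top [0.51995401 0.28763014 0.107     ]
beaker (array([0.54663222, 0.13328078, 0.09338886]), np.float64(0.005310046917405207)) [0.54402451 0.13251597 0.095     ] [0.54877332 0.13534835 0.095     ]
bar [ 0.47009518 -0.19624572  0.146     ] [ 0.45512041 -0.32100621  0.146     ] [ 0.46260779 -0.25862597  0.146     ] 0.12565597110968493 -3.0221360045040075
428 248 252; 430 248 252; 432 248 252; 434 248 253; 436 249 254; 438 249 254; 440 249 254; 442 249 255; 444 250 254; 446 251 254; 448 251 255; 450 251 257; 452 251 258; 454 251 257; 456 252 256; 458 252 256; 460 252
[... 323 characters left out ...]
416, 417, 418, 419, 420, 421, 422]
S 122 [409, 410, 411, 412, 413, 414, 415, 416, 417, 418, 419, 420, 421, 422, 423]
S 124 [416, 417, 418, 419, 420, 421, 422, 423]
S 126 [416, 417, 418, 419, 420, 421, 422]
S 128 [416, 417, 418, 419, 420]
S 130 [415, 416, 417, 418]
S 132 [413, 414, 415, 416, 417]
S 134 [412, 413, 414, 415, 416]
S 136 [394, 411, 412, 413, 414]
S 138 [393, 394, 395, 396, 410, 411, 412, 413]
S 140 [393, 394, 395, 396, 397, 398, 399, 400, 401, 402, 403, 408, 409, 410, 411, 412, 419, 420]
S 142 [392, 393, 394, 395, 396, 397, 398, 399, 400, 401, 402, 403, 404, 405, 406, 407, 408, 409, 410, 419, 420, 421]
S 144 [401, 402, 403, 404, 405, 406, 407, 408, 409]
S 146 [416, 417, 418, 419]
```

```bash
cat >> h.py <<'E'
def plan(p,jaw=None,tilt=0):
    o=readout.get_obs();R=Ro.from_quat(o['tool_rot']);M=R.as_matrix()
    d=R.inv().apply(np.array(p)-o['eef_pos'])*1000
    w=np.zeros(3)
    if jaw is not None:  # jaw = world angle of tool y; z down
        y0=M[:2,1]@[np.cos(jaw),np.sin(jaw)]
        if y0<0: jaw+=np.pi
        y=np.array([np.cos(jaw),np.sin(jaw),0]);z=np.array([0,0,-1.]);T=np.c_[np.cross(y,z),y,z]
        w=(R.inv()*Ro.from_matrix(T)).as_rotvec()
    print('t',round(o['clock'],2),'shift',d.round(1),'turn',w.round(3),'j',o['joint_pos'].round(2),'F',o['ft_force'].round(2),'w',round(o['grip_width']*1000,1));return d,w
E
python3 - <<'E'
from h import *
plan((.45,.1,.3),-0.4); plan((.5195,.262,.28),0.2)
E
```

```text
t 0.1 shift [ 450.  -399.4    3.8] turn [-0.002 -0.001 -0.733] j [-1.13  0.24  0.    1.34 -0.    1.57] F [-0.99  0.57  0.21] w 85.2
t 0.1 shift [ 581.6 -516.6   24.1] turn [-2.000e-03 -1.000e-03 -1.333e+00] j [-1.13  0.24  0.    1.34 -0.    1.57] F [-0.99  0.57  0.21] w 85.2
```

Emit:
send_rows:
  moves:
    - [[40, -35, 0], [0, 0, -0.06], 50]
    - [[80, -70, 0], [0, 0, -0.12], 50]
    - [[120, -105, 0], [0, 0, -0.18], 50]
    - [[155, -138, 0], [0, 0, -0.24], 50]
    - [[190, -170, 0], [0, 0, -0.3], 50]
    - [[225, -200, 0], [0, 0, -0.36], 50]
    - [[260, -230, 0], [0, 0, -0.42], 50]
    - [[295, -261, 0], [0, 0, -0.48], 50]
    - [[330, -292, 0], [0, 0, -0.54], 50]
    - [[365, -323, 0], [0, 0, -0.6], 50]
    - [[400, -354, 0], [0, 0, -0.66], 50]
    - [[430, -380, 0], [0, 0, -0.73], 50]

```text
clock: 1.1
eef_pos: [0.4104, 0.0082, 0.3036]
tool_rot: [0.833, 0.553, 0.0, -0.001]
ft_force: [0.3, -0.5, 0.4]
grip_width: 0.0502
```

Run:
```python
from h import *
plan((.5195,.262,.26),0.2)
```

```text
t 1.1 shift [276.2   1.8  43.9] turn [-0.001 -0.001 -0.6  ] j [ 0.02  0.06 -0.21  1.3   0.    1.99] F [ 0.33 -0.48  0.42] w 50.2
```

Emit:
send_rows:
  moves:
    - [[30, 0, 4], [0, 0, -0.06], 50]
    - [[60, 0, 8], [0, 0, -0.12], 50]
    - [[90, 0, 14], [0, 0, -0.18], 50]
    - [[120, 0, 20], [0, 0, -0.24], 50]
    - [[150, 0, 25], [0, 0, -0.3], 50]
    - [[180, 0, 30], [0, 0, -0.36], 50]
    - [[210, 0, 35], [0, 0, -0.42], 50]
    - [[240, 0, 40], [0, 0, -0.5], 50]
    - [[262, 1, 44], [0, 0, -0.56], 50]
    - [[276, 2, 44], [0, 0, -0.6], 50]
    - [[276, 2, 44], [0, 0, -0.6], 50]
    - [[276, 2, 44], [0, 0, -0.6], 50]

```text
clock: 2.1
eef_pos: [0.5193, 0.2621, 0.2588]
tool_rot: [0.633, 0.774, -0.001, -0.001]
ft_force: [0.3, -0.5, -0.5]
grip_width: 0.0501
```

Run:
```python
from h import *
plan((.5195,.262,.194),0.2)
s=snap('side','side1.png');c=cv2.resize(s[200:350,255:395],None,fx=4,fy=4,interpolation=cv2.INTER_CUBIC)
t=snap('top','top1.png')
cv2.imwrite('pics/crop1.png',cv2.cvtColor(c,cv2.COLOR_RGB2BGR))
```

```text
t 2.1 shift [-0.2  0.4 64.8] turn [-0.003 -0.001  0.001] j [0.47 0.43 0.15 1.3  0.   1.84] F [ 0.31 -0.54 -0.52] w 50.1
```

View pics/crop1.png

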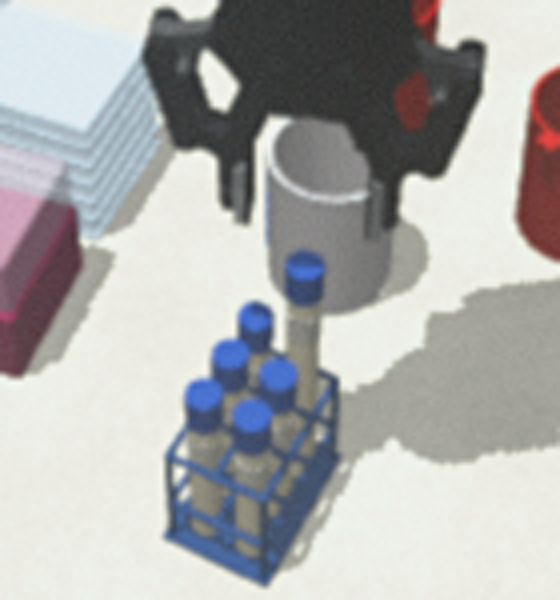

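The open fingers, at (238,215) and (375,235) in the crop, straddle the tall cap at (305,275). It is the only cap standing well above the others. I'm descending and gripping.

Emit:
send_rows:
  moves:
    - [[0, 0, 15], [0, 0, 0], 50]
    - [[0, 0, 30], [0, 0, 0], 50]
    - [[0, 0, 45], [0, 0, 0], 50]
    - [[0, 0, 58], [0, 0, 0], 50]
    - [[0, 0, 65], [0, 0, 0], 50]
    - [[0, 0, 65], [0, 0, 0], 40]
    - [[0, 0, 65], [0, 0, 0], 30]
    - [[0, 0, 65], [0, 0, 0], 22]
    - [[0, 0, 65], [0, 0, 0], 16]
    - [[0, 0, 65], [0, 0, 0], 10]
    - [[0, 0, 65], [0, 0, 0], 10]
    - [[0, 0, 65], [0, 0, 0], 10]

```text
clock: 3.2
eef_pos: [0.5197, 0.2614, 0.1959]
tool_rot: [0.633, 0.774, 0.001, -0.0]
ft_force: [0.1, -0.2, 5.3]
grip_width: 0.0163
```

Emit:
send_rows:
  moves:
    - [[0, 0, -4], [0, 0, 0], 10]
    - [[0, 0, -10], [0, 0, 0], 10]
    - [[0, 0, -20], [0, 0, 0], 10]
    - [[0, 0, -32], [0, 0, 0], 10]
    - [[0, 0, -45], [0, 0, 0], 10]
    - [[0, 0, -60], [0, 0, 0], 10]
    - [[0, 0, -75], [0, 0, 0], 10]
    - [[0, 0, -90], [0, 0, 0], 10]
    - [[0, 0, -105], [0, 0, 0], 10]
    - [[0, 0, -115], [0, 0, 0], 10]
    - [[0, 0, -115], [0, 0, 0], 10]
    - [[0, 0, -115], [0, 0, 0], 10]

```text
clock: 4.2
eef_pos: [0.5198, 0.2613, 0.3115]
tool_rot: [0.633, 0.774, 0.001, -0.0]
ft_force: [0.1, -0.0, -0.4]
grip_width: 0.0164
```

Run:
```python
from h import *
plan((.546,.134,.311),0.2)
s=snap('side','side2.png');c=cv2.resize(s[180:350,255:395],None,fx=3,fy=3,interpolation=cv2.INTER_CUBIC)
t=snap('top','top2.png');c2=cv2.resize(t[180:260,180:310],None,fx=2.5,fy=2.5)
o=np.zeros((510,760,3),np.uint8);o[:,:420]=c;o[:200,430:755]=c2
cv2.imwrite('pics/crop2.png',cv2.cvtColor(o,cv2.COLOR_RGB2BGR))
# beaker refine: white-ish rim ellipse in first side image
```

```text
t 4.2 shift [-130.     0.4    0.2] turn [ 0.002 -0.002 -0.001] j [0.47 0.4  0.25 1.42 0.   1.84] F [ 0.11 -0.05 -0.4 ] w 16.4
```

View pics/crop2.png

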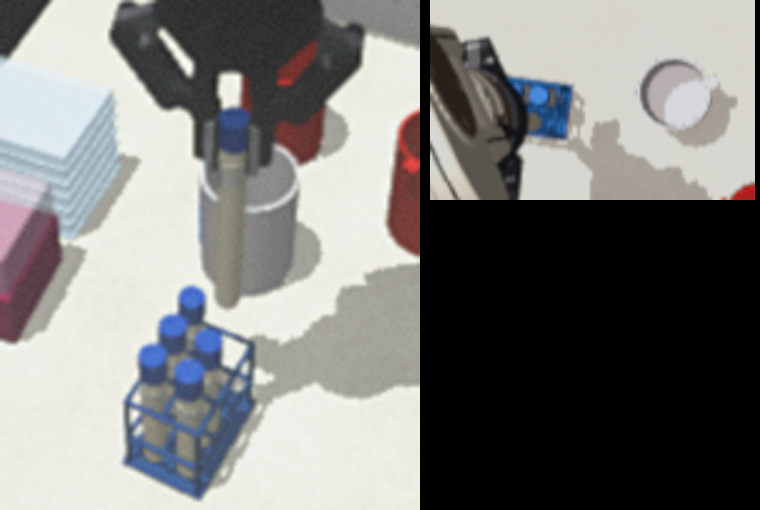

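The tall tube is held upright, with its cap at (233,130) and foot at (228,303) in the crop. The other five tubes still stand in the rack. I'll check where its foot projects, then move over the beaker.

Run:
```python
from h import *
print(proj('side',(.5198,.2613,.1196)),proj('side',(.5198,.2613,.2746)))
print('beaker base visible bottom check', proj('side',(.546,.134,0)),proj('side',(.546,.134,.095)),proj('top',(.546,.134,.095)))
```

```text
(np.float64(331.3179689925236), np.float64(279.79308102091596)) (np.float64(333.2173012929347), np.float64(218.7082562182632))
beaker base visible bottom check (np.float64(338.09727401996616), np.float64(267.9394380778883)) (np.float64(339.4524063898153), np.float64(238.6008350415608)) (np.float64(277.08505798659587), np.float64(217.06430155447595))
```

Emit:
send_rows:
  moves:
    - [[-8, 0, 0], [0, 0, 0], 10]
    - [[-20, 0, 0], [0, 0, 0], 10]
    - [[-35, 0, 0], [0, 0, 0], 10]
    - [[-50, 0, 0], [0, 0, 0], 10]
    - [[-65, 0, 0], [0, 0, 0], 10]
    - [[-80, 0, 0], [0, 0, 0], 10]
    - [[-95, 0, 0], [0, 0, 0], 10]
    - [[-110, 0, 0], [0, 0, 0], 10]
    - [[-122, 0, 0], [0, 0, 0], 10]
    - [[-130, 0, 0], [0, 0, 0], 10]
    - [[-130, 0, 0], [0, 0, 0], 10]
    - [[-130, 0, 0], [0, 0, 0], 10]

```text
clock: 5.3
eef_pos: [0.545, 0.1331, 0.3096]
tool_rot: [0.634, 0.774, 0.0, -0.001]
ft_force: [-0.1, 0.4, 0.2]
grip_width: 0.0161
```

Run:
```python
from h import *
plan((.546,.134,.311),0.2)
s=snap('side','side3.png');c=cv2.resize(s[150:300,270:410],None,fx=3.5,fy=3.5,interpolation=cv2.INTER_CUBIC)
cv2.imwrite('pics/crop3.png',cv2.cvtColor(c,cv2.COLOR_RGB2BGR))
```

```text
t 5.3 shift [ 0.7  1.1 -1.4] turn [-0.001 -0.002 -0.002] j [0.24 0.36 0.19 1.4  0.   1.61] F [-0.12  0.38  0.23] w 16.1
```

View pics/crop3.png

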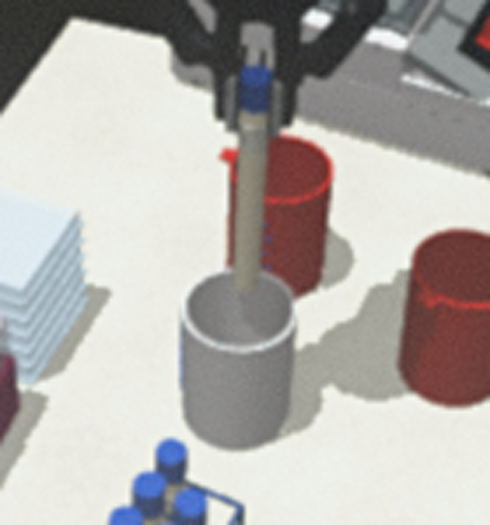

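The tube's foot, at (247,290) in the crop, hangs over the white beaker's mouth, centred near (240,310). I'm lowering it.

Emit:
send_rows:
  moves:
    - [[2, 0, 8], [0, 0, 0], 10]
    - [[2, 0, 20], [0, 0, 0], 10]
    - [[2, 0, 32], [0, 0, 0], 10]
    - [[2, 0, 44], [0, 0, 0], 10]
    - [[2, 0, 56], [0, 0, 0], 10]
    - [[2, 0, 68], [0, 0, 0], 10]
    - [[2, 0, 80], [0, 0, 0], 10]
    - [[2, 0, 90], [0, 0, 0], 10]
    - [[2, 0, 98], [0, 0, 0], 10]
    - [[2, 0, 104], [0, 0, 0], 10]
    - [[2, 0, 107], [0, 0, 0], 10]
    - [[2, 0, 108], [0, 0, 0], 10]

```text
clock: 6.35
eef_pos: [0.5442, 0.1359, 0.2011]
tool_rot: [0.633, 0.774, -0.0, -0.001]
ft_force: [-0.2, 0.0, -0.6]
grip_width: 0.0161
```

Emit:
send_rows:
  moves:
    - [[0, 0, 1], [0, 0, 0], 10]
    - [[0, 0, 2], [0, 0, 0], 10]
    - [[0, 0, 3], [0, 0, 0], 10]
    - [[0, 0, 3], [0, 0, 0], 10]

```text
clock: 6.68
eef_pos: [0.5443, 0.1359, 0.1983]
tool_rot: [0.633, 0.774, -0.0, -0.001]
ft_force: [-1.2, 0.0, -0.3]
grip_width: 0.0167
```

Emit:
send_rows:
  moves:
    - [[0, 0, 0.7], [0, 0, 0], 10]
    - [[0, 0, 1.4], [0, 0, 0], 10]
    - [[0, 0, 2], [0, 0, 0], 10]
    - [[0, 0, 2], [0, 0, 0], 10]

```text
clock: 7.02
eef_pos: [0.5447, 0.1359, 0.197]
tool_rot: [0.633, 0.774, 0.0, -0.001]
ft_force: [-0.7, -0.3, 3.5]
grip_width: 0.0164
```

Contact: 3.5 N. I'll release slowly, then retreat upward.

Emit:
send_rows:
  moves:
    - [[0, 0, 0], [0, 0, 0], 16]
    - [[0, 0, 0], [0, 0, 0], 18]
    - [[0, 0, 0], [0, 0, 0], 20]
    - [[0, 0, 0], [0, 0, 0], 24]
    - [[0, 0, 0], [0, 0, 0], 30]
    - [[0, 0, 0], [0, 0, 0], 40]
    - [[0, 0, 0], [0, 0, 0], 50]
    - [[0, 0, 0], [0, 0, 0], 60]
    - [[0, 0, -8], [0, 0, 0], 60]
    - [[0, 0, -20], [0, 0, 0], 60]
    - [[0, 0, -40], [0, 0, 0], 60]
    - [[0, 0, -65], [0, 0, 0], 60]

```text
clock: 8.02
eef_pos: [0.5438, 0.1356, 0.2617]
tool_rot: [0.633, 0.774, -0.001, -0.002]
ft_force: [1.2, -0.8, 1.1]
grip_width: 0.0602
```

Emit:
send_rows:
  moves:
    - [[0, 0, -30], [0, 0, 0], 60]
    - [[0, 0, -50], [0, 0, 0], 60]
    - [[-20, 0, -50], [0, 0, 0], 60]
    - [[-50, 0, -50], [0, 0, 0], 60]
    - [[-80, 0, -50], [0, 0, 0], 60]
    - [[-110, 0, -50], [0, 0, 0], 60]
    - [[-140, 0, -50], [0, 0, 0], 60]
    - [[-160, 0, -50], [0, 0, 0], 60]

```text
clock: 8.68
eef_pos: [0.5759, -0.0238, 0.3122]
tool_rot: [0.634, 0.773, -0.001, -0.001]
ft_force: [0.2, -0.3, 0.6]
grip_width: 0.0603
```

Run:
```python
from h import *
plan((.47,-.25,.32),-.12)
s=snap('side','side4.png');c=cv2.resize(s[190:350,270:410],None,fx=2.5,fy=2.5,interpolation=cv2.INTER_CUBIC)
t=snap('top','top4.png');c2=cv2.resize(t[180:260,180:310],None,fx=3,fy=3,interpolation=cv2.INTER_CUBIC)
o=np.zeros((400,760,3),np.uint8);o[:,:350]=c;o[:240,360:750]=c2
cv2.imwrite('pics/crop4.png',cv2.cvtColor(o,cv2.COLOR_RGB2BGR))
```

```text
t 8.68 shift [-201.  -148.3   -7.5] turn [-0.003 -0.     0.318] j [-0.04  0.39  0.24  1.42 -0.    1.33] F [ 0.22 -0.27  0.55] w 60.3
```

View pics/crop4.png

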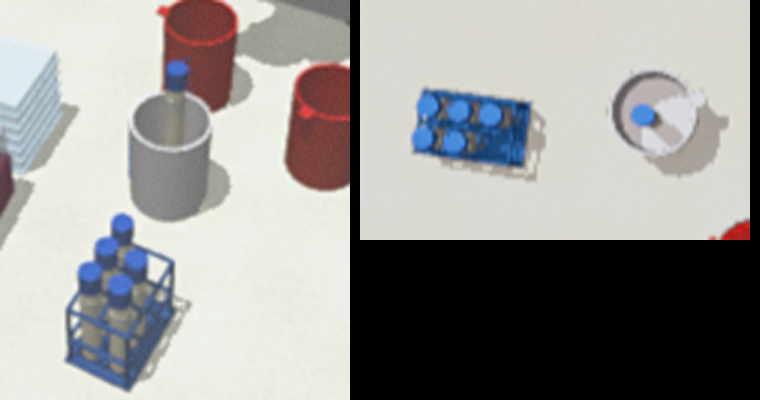

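The tall tube stands upright by itself in the white beaker: cap at (177,75) in the side crop, (645,115) in the top crop. The rack and its five tubes look unmoved. Next is the bar.

Run:
```python
from h import *
print(two((414.5,132.5),(447.7,252.8)),onz('top',447.7,252.6,.142),onz('side',414.5,132.5,.142))
m=(.4645,-.259,.14)
for x in (.458,.4645,.471):print(proj('side',(x,-.259,.14)),proj('top',(x,-.259,.14)))
h=np.array([.4645,-.259])+.212*np.array([np.cos(-.12),np.sin(-.12)]);print('hinge',h)
```

```text
(array([ 0.46839001, -0.25789725,  0.14373303]), np.float64(0.0041189666629566175)) [ 0.46673669 -0.25878566  0.142     ] [ 0.4706847  -0.26012028  0.142     ]
(np.float64(419.0668808909641), np.float64(134.29171185204333)) (np.float64(447.5701721938981), np.float64(256.39762809017435))
(np.float64(416.6243541796177), np.float64(133.81385854693653)) (np.float64(447.54662663409897), np.float64(253.54311098918922))
(np.float64(414.1887266954348), np.float64(133.33735499922952)) (np.float64(447.5230965278863), np.float64(250.69046738483834))
hinge [ 0.67497543 -0.28437899]
```

Emit:
send_rows:
  moves:
    - [[-25, -18, 0], [0, 0, 0.04], 40]
    - [[-50, -37, 0], [0, 0, 0.08], 40]
    - [[-75, -55, 0], [0, 0, 0.12], 40]
    - [[-100, -74, 0], [0, 0, 0.16], 40]
    - [[-125, -92, 0], [0, 0, 0.2], 40]
    - [[-150, -110, 0], [0, 0, 0.24], 40]
    - [[-175, -129, 0], [0, 0, 0.28], 40]
    - [[-192, -142, 0], [0, 0, 0.3], 40]
    - [[-201, -148, 0], [0, 0, 0.318], 40]
    - [[-201, -148, 0], [0, 0, 0.318], 40]
    - [[-201, -148, 0], [0, 0, 0.318], 40]

```text
clock: 9.7
eef_pos: [0.4701, -0.2497, 0.3125]
tool_rot: [0.749, 0.662, -0.001, -0.001]
ft_force: [0.1, 0.2, 0.8]
grip_width: 0.0399
```

Run:
```python
from h import *
plan((.467,-.259,.236),-.12)
```

```text
t 9.7 shift [-9.7 -1.7 76.5] turn [-0.002 -0.    -0.003] j [-0.49  0.3   0.11  1.38 -0.    1.21] F [0.13 0.23 0.81] w 39.9
```

Emit:
send_rows:
  moves:
    - [[-2, 0, 10], [0, 0, 0], 32]
    - [[-5, -1, 25], [0, 0, 0], 32]
    - [[-7, -1, 40], [0, 0, 0], 32]
    - [[-9, -2, 55], [0, 0, 0], 32]
    - [[-10, -2, 68], [0, 0, 0], 32]
    - [[-10, -2, 76], [0, 0, 0], 32]
    - [[-10, -2, 76], [0, 0, 0], 32]

```text
clock: 10.28
eef_pos: [0.4662, -0.2575, 0.2339]
tool_rot: [0.749, 0.663, -0.001, -0.003]
ft_force: [-0.7, -0.1, 0.4]
grip_width: 0.0319
```

Run:
```python
from h import *
plan((.467,-.259,.194),-.12)
s=snap('side','side5.png');c=cv2.resize(s[70:190,340:460],None,fx=5,fy=5,interpolation=cv2.INTER_CUBIC)
cv2.imwrite('pics/crop5.png',cv2.cvtColor(c,cv2.COLOR_RGB2BGR))
```

```text
t 10.28 shift [-1.5  1.2 39.9] turn [-0.007 -0.002 -0.001] j [-0.5   0.35 -0.03  1.2  -0.    1.19] F [-0.69 -0.12  0.41] w 31.9
```

View pics/crop5.png

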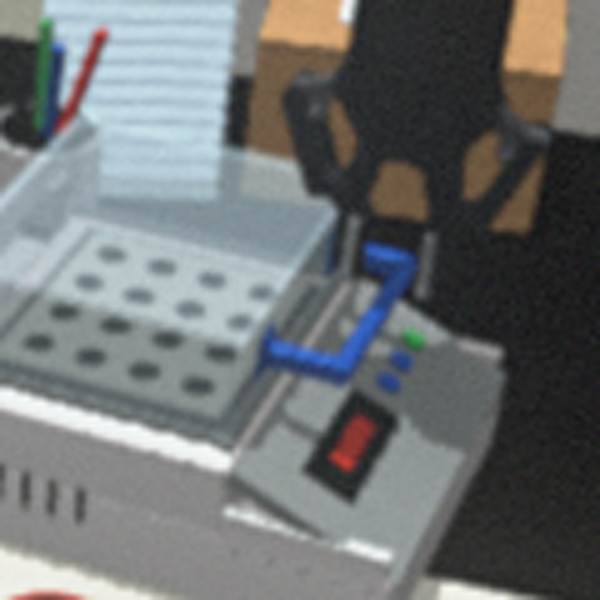

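The fingers, at (350,255) and (427,275) in the crop, straddle the bar, whose middle is near (378,312). The inner finger sits between the bar and the hood wall. I'm descending and gripping.

Emit:
send_rows:
  moves:
    - [[-1, 1, 6], [0, 0, 0], 32]
    - [[-1, 2, 14], [0, 0, 0], 32]
    - [[-1, 2, 22], [0, 0, 0], 32]
    - [[-1, 2, 30], [0, 0, 0], 32]
    - [[-1, 2, 36], [0, 0, 0], 32]
    - [[-1, 2, 39], [0, 0, 0], 32]
    - [[-1, 2, 39], [0, 0, 0], 32]

```text
clock: 10.92
eef_pos: [0.4678, -0.2589, 0.1952]
tool_rot: [0.749, 0.663, -0.001, -0.003]
ft_force: [0.1, -0.7, 1.0]
grip_width: 0.0317
```

Emit:
send_rows:
  moves:
    - [[0, 0, 0], [0, 0, 0], 26]
    - [[0, 0, 0], [0, 0, 0], 20]
    - [[0, 0, 0], [0, 0, 0], 15]
    - [[0, 0, 0], [0, 0, 0], 11]
    - [[0, 0, 0], [0, 0, 0], 8]
    - [[0, 0, 0], [0, 0, 0], 6]
    - [[0, 0, 0], [0, 0, 0], 6]
    - [[0, 0, 0], [0, 0, 0], 6]

```text
clock: 11.58
eef_pos: [0.469, -0.2592, 0.1958]
tool_rot: [0.749, 0.663, -0.0, -0.002]
ft_force: [4.6, -0.1, -0.8]
grip_width: 0.0102
```

```bash
cat > arc.py <<'E'
from h import *
import sys
# tool-frame shifts from now for cover angles (deg) from a0, tool tilting by k*angle about tool axis parallel to hinge
a0=float(sys.argv[1]);A=[float(v) for v in sys.argv[2].split(',')]
o=readout.get_obs();R=Ro.from_quat(o['tool_rot']);y=-.12;f=np.array([-np.cos(y),-np.sin(y),0])
r=np.hypot(.212,.038);p0=np.arctan2(.038,.212)
P=lambda a:r*(np.cos(p0+np.radians(a))*f+np.sin(p0+np.radians(a))*np.array([0,0,1]))
print('clock',o['clock'],'eef',o['eef_pos'].round(4),'F',o['ft_force'].round(1),'w',o['grip_width'].round(4),'j',o['joint_pos'].round(2))
for a in A:print(a,R.inv().apply(P(a)-P(a0)).round(4)*1000)
E
python3 arc.py 0 5,10,15,20,25,30,35,40,45,50,55,60
```

```text
Traceback (most recent call last):
  File "arc.py", line 8, in <module>
    print('clock',o['clock'],'eef',o['eef_pos'].round(4),'F',o['ft_force'].round(1),'w',o['grip_width'].round(4),'j',o['joint_pos'].round(2))
                                                                                        ^^^^^^^^^^^^^^^^^^^^^
AttributeError: 'float' object has no attribute 'round'
```

```bash
sed -i "s/o\['grip_width'\].round(4)/o['grip_width']/" arc.py; python3 arc.py 0 5,10,15,20,25,30,35,40,45,50,55,60
```

```text
clock 11.5833 eef [ 0.469  -0.2592  0.1958] F [ 4.6 -0.1 -0.8] w 0.01017837952497087 j [-0.51  0.38 -0.09  1.1   0.    1.19]
5.0 [  0.    4.1 -18.3]
10.0 [  0.1   9.7 -36.3]
15.0 [  0.1  16.9 -53.6]
20.0 [  0.2  25.5 -70.3]
25.0 [  0.2  35.6 -86.2]
30.0 [   0.2   47.  -101.1]
35.0 [   0.3   59.7 -114.9]
40.0 [   0.3   73.6 -127.6]
45.0 [   0.3   88.5 -139.1]
50.0 [   0.4  104.3 -149.2]
55.0 [   0.4  121.  -157.9]
60.0 [   0.4  138.3 -165.1]
```

Emit:
send_rows:
  moves:
    - [[0, 0, -3], [0, 0, 0], 4]
    - [[0, 2, -8], [0, 0, 0], 4]
    - [[0, 3, -13], [0, 0, 0], 4]
    - [[0, 4, -18], [0, 0, 0], 4]
    - [[0, 6, -24], [0, 0, 0], 4]
    - [[0, 8, -30], [0, 0, 0], 4]
    - [[0, 10, -36], [0, 0, 0], 4]
    - [[0, 10, -36], [0, 0, 0], 4]

```text
clock: 12.25
eef_pos: [0.4788, -0.2603, 0.233]
tool_rot: [0.749, 0.663, -0.001, -0.002]
ft_force: [-1.2, 1.3, -1.0]
grip_width: 0.0097
```

```bash
python3 arc.py 10 15,20,25,30,35,40,45,50,55,60
python3 - <<'E'
from h import *
s=snap('side','side6.png');c=cv2.resize(s[50:190,320:460],None,fx=4,fy=4,interpolation=cv2.INTER_CUBIC)
cv2.imwrite('pics/crop6.png',cv2.cvtColor(c,cv2.COLOR_RGB2BGR))
E
```

```text
clock 12.25 eef [ 0.4788 -0.2603  0.233 ] F [-1.2  1.3 -1. ] w 0.00971207915746625 j [-0.5   0.37 -0.    1.2   0.    1.19]
15.0 [  0.    7.2 -17.4]
20.0 [  0.1  15.8 -34. ]
25.0 [  0.1  25.9 -49.9]
30.0 [  0.2  37.3 -64.8]
35.0 [  0.2  50.  -78.7]
40.0 [  0.2  63.8 -91.4]
45.0 [   0.3   78.7 -102.9]
50.0 [   0.3   94.6 -113. ]
55.0 [   0.3  111.2 -121.7]
60.0 [   0.4  128.6 -128.9]
```

View pics/crop6.png

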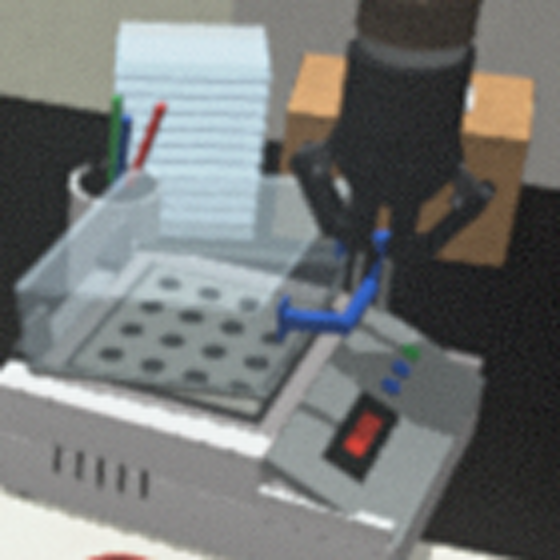

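The cover is lifting with the bar held between the fingers at (370,280) in the crop. The 10 mm reading fits the roughly 2 mm under-reading I also saw on the cap. I'm continuing along the arc.

Emit:
send_rows:
  moves:
    - [[0, 3, -8], [0, 0, 0], 4]
    - [[0, 7, -17], [0, 0, 0], 4]
    - [[0, 11, -26], [0, 0, 0], 4]
    - [[0, 16, -34], [0, 0, 0], 4]
    - [[0, 21, -42], [0, 0, 0], 4]
    - [[0, 26, -50], [0, 0, 0], 4]
    - [[0, 32, -58], [0, 0, 0], 4]
    - [[0, 37, -65], [0, 0, 0], 4]
    - [[0, 43, -72], [0, 0, 0], 4]
    - [[0, 50, -79], [0, 0, 0], 4]
    - [[0, 50, -79], [0, 0, 0], 4]
    - [[0, 50, -79], [0, 0, 0], 4]

```text
clock: 13.3
eef_pos: [0.5276, -0.2656, 0.3124]
tool_rot: [0.748, 0.663, -0.001, -0.003]
ft_force: [-5.0, 3.9, 2.8]
grip_width: 0.0096
```

```bash
python3 arc.py 35 40,45,50,55,60
python3 - <<'E'
from h import *
# cover angle from eef assuming grasp point on bar
o=readout.get_obs();g=o['eef_pos']-[0,0,.054]
g0=np.array([.469,-.2592,.1418]);u=np.array([np.cos(-.12),np.sin(-.12),0]);h=g0+.212*u;h[2]-=.038
v=g-h;print(np.degrees(np.arctan2(v[2],-(v@u)))-10.16,np.hypot(v[2],v@u))
E
```

```text
clock 13.3 eef [ 0.5276 -0.2656  0.3124] F [-5.   3.9  2.8] w 0.009554714886138429 j [-0.47  0.43  0.29  1.44  0.    1.22]
40.0 [  0.   13.8 -12.7]
45.0 [  0.1  28.7 -24.2]
50.0 [  0.1  44.5 -34.4]
55.0 [  0.2  61.1 -43.1]
60.0 [  0.2  78.5 -50.4]
35.12130318242821 0.21751701870211854
```

Emit:
send_rows:
  moves:
    - [[0, 7, -7], [0, 0, 0], 4]
    - [[0, 14, -13], [0, 0, 0], 4]
    - [[0, 21, -19], [0, 0, 0], 4]
    - [[0, 29, -24], [0, 0, 0], 4]
    - [[0, 37, -29], [0, 0, 0], 4]
    - [[0, 44, -34], [0, 0, 0], 4]
    - [[0, 52, -39], [0, 0, 0], 4]
    - [[0, 61, -43], [0, 0, 0], 4]
    - [[0, 69, -47], [0, 0, 0], 4]
    - [[0, 78, -50], [0, 0, 0], 4]
    - [[0, 78, -50], [0, 0, 0], 4]
    - [[0, 78, -50], [0, 0, 0], 4]

```text
clock: 14.3
eef_pos: [0.6058, -0.2743, 0.3647]
tool_rot: [0.748, 0.664, 0.001, -0.002]
ft_force: [-1.7, 3.6, 4.8]
grip_width: 0.0094
```

Run:
```python
from h import *
o=readout.get_obs();g=o['eef_pos']-[0,0,.054]
g0=np.array([.469,-.2592,.1418]);u=np.array([np.cos(-.12),np.sin(-.12),0]);h=g0+.212*u;h[2]-=.038
v=g-h;print(np.degrees(np.arctan2(v[2],-(v@u)))-10.16,np.hypot(v[2],v@u),o['clock'],o['ft_force'],o['joint_pos'].round(2))
s=snap('side','side7.png');c=cv2.resize(s[20:190,300:460],None,fx=3.4,fy=3.4,interpolation=cv2.INTER_CUBIC)
c2=cv2.resize(s[190:350,270:380],None,fx=2,fy=2)
out=np.zeros((578,780,3),np.uint8);out[:,:544]=c;out[:320,555:775]=c2
cv2.imwrite('pics/crop7.png',cv2.cvtColor(out,cv2.COLOR_RGB2BGR))
# predicted hood front-top/bottom edge pixels at y+ corner for 50/60/70 deg
n=np.array([.12,.993,0])
for a in (50,60,70):
    th=np.radians(a);f=-u;z=np.array([0,0,1.])
    fr=lambda d,e:h+d*(np.cos(th)*f+np.sin(th)*z)+e*(-np.sin(th)*f+np.cos(th)*z)+.095*n
    print(a,[tuple(((np.array(proj('side',fr(d,e)))-[300,20])*3.4).round()) for d,e in((.17,0),(.17,.065),(0,.065),(0.212,.038))])
```

```text
60.081136950548256 0.21989381385024342 14.3 [-1.68328761  3.56664771  4.76295794] [-0.43  0.6   0.7   1.68  0.    1.26]
50 [(np.float64(231.0), np.float64(300.0)), (np.float64(170.0), np.float64(231.0)), (np.float64(37.0), np.float64(353.0)), (np.float64(234.0), np.float64(226.0))]
60 [(np.float64(201.0), np.float64(271.0)), (np.float64(131.0), np.float64(211.0)), (np.float64(30.0), np.float64(361.0)), (np.float64(190.0), np.float64(194.0))]
70 [(np.float64(168.0), np.float64(246.0)), (np.float64(92.0), np.float64(199.0)), (np.float64(24.0), np.float64(371.0)), (np.float64(143.0), np.float64(170.0))]
```

View pics/crop7.png

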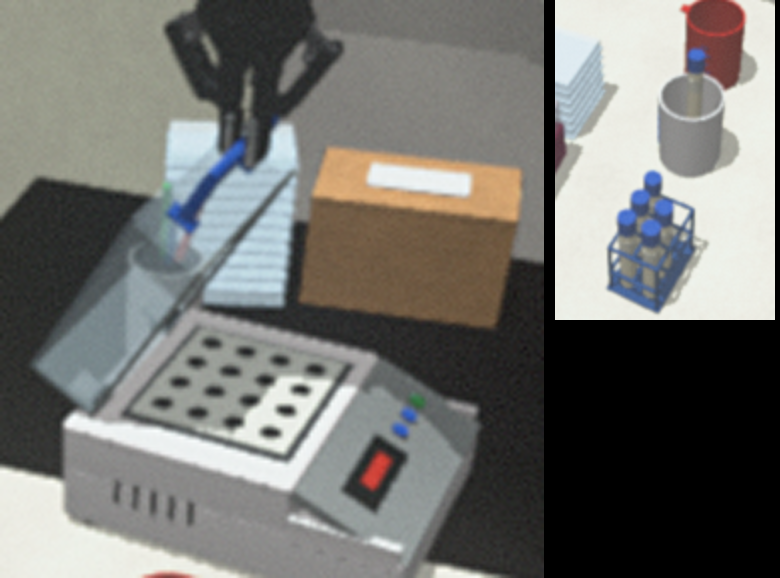

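The picture shows the hood's front-top corner at (135,212), where 60° predicts (131,211) and 50° predicts (170,231). The tall tube still stands in the beaker at (697,65) and the rack is unmoved. I'll let it settle, then hand in.

Emit:
send_rows:
  moves:
    - [[0, 0, 0], [0, 0, 0], 4]
    - [[0, 0, 0], [0, 0, 0], 4]
    - [[0, 0, 0], [0, 0, 0], 4]
    - [[0, 0, 0], [0, 0, 0], 4]
    - [[0, 0, 0], [0, 0, 0], 4]
    - [[0, 0, 0], [0, 0, 0], 4]

```text
clock: 14.85
eef_pos: [0.6057, -0.2742, 0.3648]
tool_rot: [0.748, 0.664, 0.001, -0.002]
ft_force: [0.6, -0.3, -1.8]
grip_width: 0.0097
```

Run:
```python
from h import *
o=readout.get_obs();print(o['clock'],o['eef_pos'],abs(o['joint_vel']).max(),o['ft_force'],o['grip_width'])
if abs(o['eef_pos']-[.6058,-.2743,.3647]).max()<.004 and o['grip_width']>.007: print(order.job_done())
```

```text
14.85 [ 0.6057004  -0.27424025  0.36481877] 0.0020602912570537955 [ 0.55966796 -0.29080008 -1.84934815] 0.00967150937978803
the job is handed in; nothing more can be done
None
```

The tall tube is standing in the white beaker, and the arm is holding the heater's cover open at about 60°. I handed the job in at 14.85 s on the robot's clock; no verdict came back.

- **Tube:** I lowered it until it touched the beaker floor (3.5 N) before letting go. It was still upright in the last picture. The rack and its five tubes looked unmoved.
- **Cover:** The gripper's position puts the cover at 60.1°, and the hood's corner in the side picture fits 60°. In the last reading the arm was still (0.002 rad/s at most), with 1.8 N of downward load.
- **Small disagreements:** The gripper's distance from the hinge came out 4.5 mm larger than the stated geometry. The gripper also reads about 2 mm narrower than the 12 mm bar, as it did on the tube cap. Neither affected the hold.

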